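# Ready a pipette for its weighing check

### The arm

A 6-joint arm with a two-finger parallel gripper is mounted at the origin on the work surface; the furniture and walls round the work are solid. World frame = base frame: x ahead of the robot, y to its left, z up, the work surface at z = 0. Lengths are in m, angles in rad, forces in N, time in s.
With the tool pointing down it reaches from about 0.275 to 0.875 m from the base axis. Payload 12.5 kg.
Tool frame: the origin (TCP) lies at the very end of the fingers, on their centre line; the grasp point (between the pads) lies 19 mm behind it; z points along the fingers, y is the line along which they close (so a half turn about z gives the same grasp; the last joint's range is limited). The gripper opens to 85 mm and grips with 20 to 120 N. Pads are 22 mm wide; open, the fingers measure 114 mm over their backs; the gripper's body (76 mm by 85 mm) begins 54 mm behind the grasp point. The pads swing forward as they close: fully open they stand 13 mm farther back than shut.
Start: joints at [-1.403, 0.351, 1.652, -0, 1.139, -0.085], TCP at [0.138, -0.532, 0.231] pointing down, gripper open.
Joint ranges: [-2.75, 2.75], [-0.79, 2.1], [0.01, 2.65], [-1.57, 4.71], [0.07, 3.14], [-2.87, 2.87]. Speed limits (rad/s): [2.22, 2.22, 2.79, 3.14, 3.14, 3.14].

### API

Orientations are given as a 3x3 rotation matrix whose columns are the frame's x, y, z axes.
In Python, from bench import manip gives the robot as it stands. Calls block until the motion is done:
- manip.move_ptp(position, orientation): joint-space move of the TCP to a pose.
- manip.move_l(position, attitude=None, max_speed=0.15): straight line of the TCP; attitude=None keeps the orientation; max_speed is the mean speed in m/s.
- manip.move_j(angles): joint-space move.
- manip.set_gripper(opening, effort=None): opening from 0.0 (shut) to 1.0 (fully open); effort is the grip in N (None keeps the last); returns when the fingers have stopped.
- manip.dwell(seconds).
- manip.inverse_kinematics(position, orientation): joint angles nearest the present ones, or None.
- manip.grab_frame(name): name is "scene" or "top"; returns (picture, depth): 384x512x3 uint8, red, green, blue; 384x512 float32, m along the optical axis (not along the pixel's ray), 0 where there is no reading.
- manip.get_calibration(name): a dict with "camera_matrix" (3x3 intrinsics, pixels), "k1" (the pictures are not rectified: a ray, as slopes to the right and down, at radius r is drawn at 1 + k1 r^2 times it, then the intrinsics apply), "R" (3x3) and "t" (3): a world point X has camera coordinates R X + t. Camera axes: x right, y down, z forward; pixel columns grow to the right and rows downward; lengths in m; the calibration is good to about 2 mm. A picture is of the moment at which its call begins. get_calibration takes no time and is no camera call.
A pose or a line that the arm cannot do raises manip.Unreachable and nothing moves.
- manip.sign_off(): hands the job in; it is judged then, once.
Trained networks look in the newest picture that a camera, given by its name, has taken for a name from the list of things; names that differ only in an ending like _2 or _b are one class to them, and where a whole thing is asked for, a point or a joint stands for the part that bears it (a point fixed in the world has none). Each returns a list of dicts, best first, with "confidence" (0 to 1); they miss things now and then, are a little off and sometimes report something else, mostly with a low value. They report only what shows in the picture. A call takes as long as a camera call. They do not tell look-alikes from the thing itself.
- manip.look_for(camera, name): "at" ([x, y, z] in m, in world coordinates, good to about 4 mm: the middle of the surface that is visible of it).
Readings, each from a call of its own:
- manip.current_time(): time.
- manip.current_qpos(): joint angles.
- manip.current_joint_vel(): joint speeds.
- manip.current_joint_torque(): joint torques, N m.
- manip.current_ee_pos(): TCP position.
- manip.current_tcp_rot(): TCP orientation.
- manip.current_force(): force on the tool from outside, world axes, zero at the start.
- manip.current_ft_torque(): the same for the moment, N m.
- manip.current_grip_width(): opening from 0.0 (shut) to 1.0 (fully open).
- manip.current_grip_force(): force on a finger pad.
Only numpy, scipy, OpenCV 4.12 (cv2) and the standard library are available. Lean on these libraries where they do the work, as an engineer would, in place of code of your own. Each camera call takes 0.05 s, during which the arm holds its last target. There are 200 camera calls.

### The job

Get the slim pipette ready for its weighing check: set the empty beaker gently upright on the middle of the balance pan, without pushing the pan down to its stop, and let it go. Then lift the slim pipette off its hanger and draw it clear of the stand while it is still upright, turn it to about 40 degrees from upright, tip down, and hold it with the end of its tip just inside the beaker's mouth, near the middle, touching neither beaker nor balance. Leave the broad pipette hanging and the other things where they are, and finish holding the slim pipette still there: it is not put down or let go.

Things in the scene. Friction and masses are not known exactly. Their poses are not given: they have to be found in the camera images.
- balance: top-pan laboratory balance, white and grey, 196 x 164 mm, fixed to the worktop (moved and turned between episodes). Origin under its footprint at worktop height, z up; its display panel faces its -x. Housing top 52 mm high; the round pan's axis stands at its x = +28 mm, y = 0.
- pan_top (a point): centre of the upper face of the balance's flat round steel pan, 110 mm in diameter, 4 mm thick; the face is 70 mm above the worktop when empty and sinks with load.
- balance_pan (a joint): how far the sprung pan is pressed down, m: 0 empty, about 0.001 to 0.003 with the beaker on it, 0.008 at its stop. Spring 250 N/m with 0.25 N preload; the pan weighs 20 g.
- beaker_center (a point): centre, half-way up, of the empty white plastic beaker, open upward: 62 mm high, 50 mm in outer diameter (53 mm over the flared rim), inside diameter about 45 mm, floor 3 mm thick, about 60 g. z is its axis, up. It starts standing on the worktop. Can be gripped round the outside from above.
- beaker_mouth (a point): centre of the beaker's mouth, at rim height, 31 mm above beaker_center on its axis; the axes are the beaker's.
- pipette_stand: grey pipette stand, fixed (moved and turned between episodes), 120 mm along x, 170 mm along y. Origin at worktop height, z up. Two columns at its back (+x) carry a bar with three hangers at y = -50, 0 and +50 mm; the middle one is empty, the pipettes hang in the outer two, either way round, on axes at x = -5 mm. Nothing of the stand is higher than 189 mm.
- stand_hanger (a point): middle of the empty hanger's slot, on the tines' upper faces, 184 mm above the worktop, at the stand's x = -5 mm, y = 0. All hangers are alike: a fork open to the stand's -x, slot 22 mm wide, tines ending 25 mm in front of this point with a lip 5 mm high. A pipette leaves when raised by more than 5 mm (10 is safe) and then moved 60 mm along the stand's -x, or lifted straight out.
- slim_pipette_grip (a point): centre of the handle of the slim pipette (smaller handle, thin shaft; about 90 g), 190 mm above its tip's end. Pipette axes: z along it, away from the tip, up while it hangs; +x to the finger rest, at the stand's +x. Handle: bar with flat faces, 22 mm along x, 24 mm along y, 155 to 217 mm above the tip's end; grip it across its y faces. Plunger top 236 mm above the tip's end.
- slim_pipette_collar (a point): centre of the underside of the slim pipette's round collar, 30 mm wide, 6 mm thick, which rests on the hanger's tines, 150 mm above the tip's end; shaft below it 16 mm wide, narrowing to the tip. The finger rest sticks out 16 mm from the handle's +x face, 15 mm wide, 202 to 214 mm above the tip's end.
- slim_pipette_tip (a point): the end of the slim pipette's tip, 3 mm wide there and 7 mm wide 50 mm up, the lowest point while it hangs (34 mm above the worktop); the axes are the pipette's.
- broad_pipette_grip (a point): centre of the handle of the broad pipette, the other one in the stand, to be left hanging: handle 30 x 34 mm, thick shaft and tip, plunger top 244 mm above its tip's end; the axes as for the slim one.
- sample_cup: closed sample cup with a screw lid, 58 mm wide, 61 mm high; to be left alone. Origin at the centre of its underside.
- slide_box: clear box of slides, 31 x 83 x 21 mm, lying on the worktop; to be left alone. Origin at the centre of its underside.
- oil_bottle: small dropper bottle, 27 mm wide, 67 mm high; to be left alone. Origin at the centre of its underside.
Not all that is in view belongs to the job. Of the things like the part that bears beaker_center, leave any that is purple; of the rest the larger one is meant.

How it is judged:
By the outcome, as a careful person would: the job done as asked, in the order asked, and still so for the second after the job is handed in, while the arm keeps its last pose, push and grip.
It also fails if it takes over 59 s, if anything falls off the work surface, if the arm or the gripper's body presses on something with over 40 N, if the wrist force passes 120 N, or if a joint passes its speed limit or range.

## Working session

There is one attempt and no reset: what is moved stays moved. The work goes in short steps, each a Python script; the robot and the scene stay as the last script left them, time stands still between calls to the robot, and variables do not carry over. Pictures are saved under pics/ and viewed, at most 10 in all, crops included, and the job is handed in when it is done.

```bash
mkdir -p pics; cat > h.py <<'E'
import numpy as np, cv2
from bench import manip
def cloud(name):
    im,d=manip.grab_frame(name); c=manip.get_calibration(name)
    K=np.array(c["camera_matrix"]);k1=c["k1"];R=np.array(c["R"]);t=np.array(c["t"])
    v,u=np.mgrid[0:384,0:512].astype(np.float32)
    p=cv2.undistortPoints(np.stack([u.ravel(),v.ravel()],1)[:,None].astype(np.float64),K,np.array([k1,0,0,0,0.]))[:,0]
    X=np.c_[p,np.ones(len(p))]*d.ravel()[:,None]
    W=(X-t)@R
    W[d.ravel()==0]=np.nan
    return im,W.reshape(384,512,3)
def save(im,n,s=1): cv2.imwrite(f"pics/{n}.png",cv2.resize(im[...,::-1],None,fx=s,fy=s))
E
python3 - <<'E'
from h import *
a,W=cloud("scene");b,V=cloud("top");save(np.vstack([a,b])[:, :] ,"a",0.78) if 0 else None
save(a,"scene",1.5);save(b,"top",1.5)
np.savez("c0.npz",a=a,W=W,b=b,V=V)
for n in ["balance","pan_top","beaker_center","pipette_stand","slim_pipette_grip","broad_pipette_grip","sample_cup","slide_box","oil_bottle"]:
    for c in ["scene","top"]:
        try: print(n,c,[(np.round(r["at"],3).tolist(),round(r["confidence"],2)) for r in manip.look_for(c,n)])
        except Exception as e: print(n,c,e)
print(manip.current_time())
for c in ["scene","top"]:
    k=manip.get_calibration(c);print(-np.array(k["R"]).T@np.array(k["t"]),np.array(k["R"])[2])
E
```

```text
balance scene [([0.495, -0.192, 0.049], 0.86), ([0.529, -0.163, 0.067], 0.52)]
balance top [([0.503, -0.159, 0.05], 0.63)]
pan_top scene [([0.528, -0.161, 0.071], 0.76), ([0.569, 0.108, 0.015], 0.71)]
pan_top top [([0.529, -0.159, 0.069], 0.6)]
beaker_center scene [([0.548, -0.019, 0.034], 0.69), ([0.534, 0.273, 0.041], 0.55)]
beaker_center top [([0.547, 0.296, 0.026], 0.85), ([0.552, -0.012, 0.018], 0.75), ([0.454, 0.053, 0.002], 0.62)]
pipette_stand scene [([0.57, 0.111, 0.01], 0.71), ([0.548, 0.177, 0.215], 0.39)]
pipette_stand top [([0.563, 0.139, 0.012], 0.62), ([0.543, 0.176, 0.251], 0.26)]
slim_pipette_grip scene [([0.544, 0.173, 0.213], 0.63)]
slim_pipette_grip top [([0.543, 0.181, 0.25], 0.85)]
broad_pipette_grip scene [([0.558, 0.074, 0.21], 0.69)]
broad_pipette_grip top [([0.553, 0.08, 0.249], 0.76), ([0.498, -0.156, 0.056], 0.2), ([0.441, 0.249, 0.025], 0.19)]
sample_cup scene [([0.641, 0.009, 0.06], 0.68), ([0.568, 0.106, 0.017], 0.39)]
sample_cup top [([0.642, 0.023, 0.06], 0.62)]
slide_box scene [([0.441, 0.236, 0.018], 0.63)]
slide_box top [([0.455, 0.059, 0.001], 0.61), ([0.444, 0.246, 0.022], 0.59)]
oil_bottle scene [([0.659, -0.247, 0.033], 0.69)]
oil_bottle top [([0.655, -0.232, 0.038], 0.61)]
1.0
[ 0.30290499 -0.77834678  0.84615104] [ 0.22116698  0.72820037 -0.64869823]
[0.35563486 0.03288287 0.9831978 ] [ 0.22335136  0.01033755 -0.97468318]
```

View pics/scene.png

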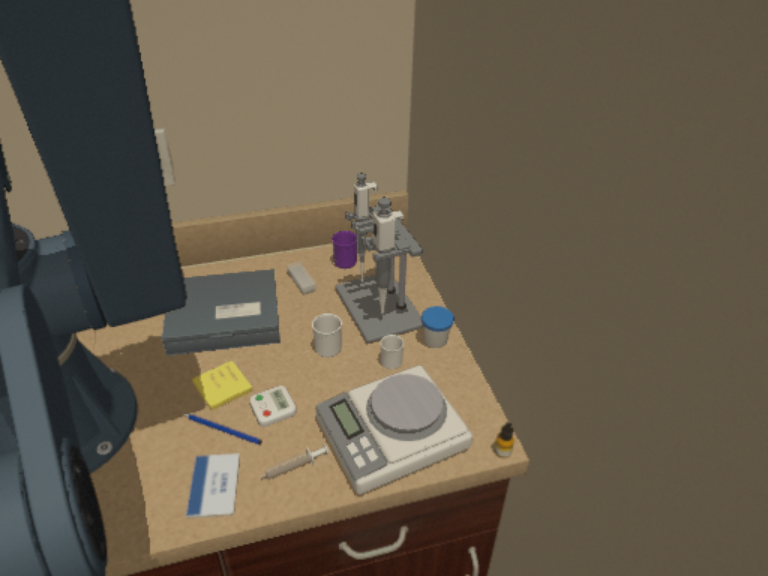

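View pics/top.png

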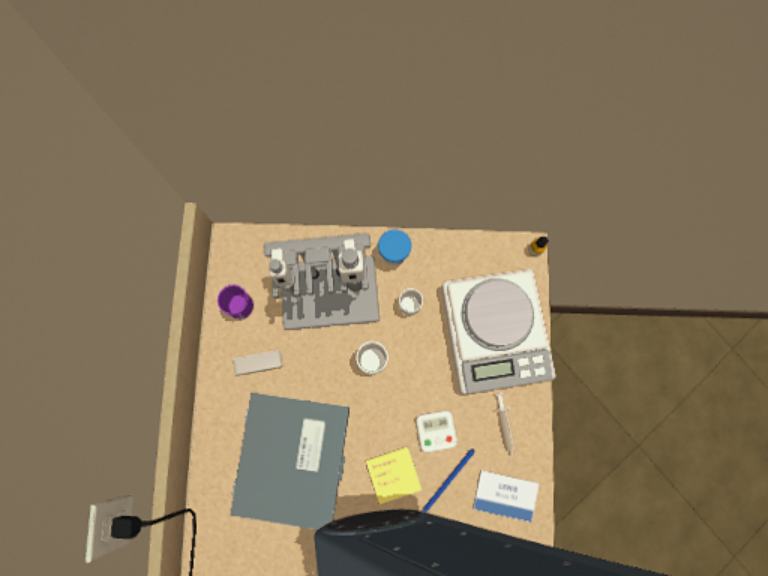

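The large white beaker is at top px (371,358), the small one at (410,301), and the purple one at (235,302). The slim pipette is the left one at (278,267) and the broad one is at (350,260). The pan is at (499,313). Next I refine these positions from the depth data.

```bash
python3 - <<'E'
from h import *
from scipy.optimize import least_squares
D=np.load("c0.npz")
def circ(P):
    f=least_squares(lambda q:np.hypot(P[:,0]-q[0],P[:,1]-q[1])-q[2],[*P[:,:2].mean(0),.03],loss="soft_l1",f_scale=.002);return f.x.round(4),len(P)
for n in "WV":
    P=D[n].reshape(-1,3);P=P[~np.isnan(P[:,0])]
    def sel(c,r,z0,z1):return P[(np.hypot(P[:,0]-c[0],P[:,1]-c[1])<r)&(P[:,2]>z0)&(P[:,2]<z1)]
    print(n)
    for nm,c in [("big",(.46,.055)),("small",(.552,-.015))]:
        b=sel(c,.045,.005,.12); zt=np.percentile(b[:,2],98); r=b[b[:,2]>zt-.006]; print(nm,zt.round(4),circ(r))
    p=sel((.529,-.16),.09,.064,.08)
    h=cv2.minEnclosingCircle(p[:,:2].astype(np.float32)); print("pan",p[:,2].mean().round(4),h,np.median(p,0).round(4))
    hs=sel((.51,-.16),.14,.045,.058); print("housing",cv2.minAreaRect((hs[:,:2]*1000).astype(np.float32)))
    for nm,c in [("slim",(.545,.178)),("broad",(.555,.077))]:
        t=sel(c,.04,.255,.3); print(nm,"plunger",t[:,2].max().round(4),np.median(t[t[:,2]>t[:,2].max()-.008],0).round(4),len(t))
        t=sel(c,.045,.2,.25); print("  handle",t.mean(0).round(4),t.min(0).round(3),t.max(0).round(3),len(t))
    s=sel((.56,.13),.13,.006,.02); print("stand base",np.median(s[:,2]).round(4),cv2.minAreaRect((s[:,:2]*1000).astype(np.float32)))
    s=sel((.56,.13),.12,.18,.192); print("stand top",cv2.minAreaRect((s[:,:2]*1000).astype(np.float32)),len(s))
E
```

```text
W
big 0.0612 (array([0.4487, 0.0498, 0.0245]), 86)
small 0.0474 (array([ 0.5488, -0.0123,  0.019 ]), 59)
pan 0.0684 ((0.5280731916427612, -0.15711671113967896), 0.056629009544849396) [ 0.5279 -0.161   0.0684]
housing ((498.64801025390625, -136.15048217773438), (184.1974639892578, 207.4738006591797), 10.753080368041992)
slim plunger 0.2689 [0.5456 0.1763 0.2667] 31
  handle [0.5474 0.1725 0.2293] [0.533 0.164 0.201] [0.575 0.191 0.25 ] 202
broad plunger 0.2784 [0.5585 0.0772 0.2754] 65
  handle [0.5581 0.0705 0.2296] [0.542 0.059 0.2  ] [0.591 0.098 0.25 ] 319
stand base 0.0117 ((542.0629272460938, 111.10808563232422), (214.5526123046875, 185.28897094726562), 84.25237274169922)
stand top ((569.5714111328125, 129.79000854492188), (86.32396697998047, 158.04229736328125), 7.374752998352051) 506
V
big 0.0638 (array([0.4511, 0.0531, 0.0245]), 86)
small 0.0498 (array([ 0.5515, -0.0092,  0.0191]), 50)
pan 0.0697 ((0.5311576724052429, -0.15584750473499298), 0.05481666326522827) [ 0.5302 -0.1561  0.0697]
housing ((499.63507080078125, -134.5607147216797), (189.92984008789062, 203.68922424316406), 11.160656929016113)
slim plunger 0.2724 [0.5471 0.1818 0.269 ] 59
  handle [0.5493 0.1797 0.2364] [0.536 0.17  0.2  ] [0.577 0.193 0.25 ] 170
broad plunger 0.2809 [0.5601 0.0823 0.2773] 102
  handle [0.5589 0.0821 0.2379] [0.544 0.065 0.2  ] [0.592 0.1   0.25 ] 205
stand base 0.0138 ((560.8089599609375, 110.41630554199219), (214.8558807373047, 187.38653564453125), 67.41666412353516)
stand top ((572.1323852539062, 134.66952514648438), (86.66844177246094, 158.7283477783203), 7.301276206970215) 1267
```

```bash
cat >> h.py <<'E'
def down(yaw):
    c,s=np.cos(yaw),np.sin(yaw); return np.array([[c,s,0],[s,-c,0],[0,0,-1.]])
E
python3 - <<'E'
from h import *
print(manip.current_tcp_rot().round(2) if hasattr(manip.current_tcp_rot(),'round') else manip.current_tcp_rot())
B=np.array([.450,.0515]);P=np.array([.5295,-.157])
for y in (0,np.pi): print(y,[manip.inverse_kinematics([*q],down(y)) for q in ([*B,.027],[*P,.097],[.546,.18,.205])])
R=down(0)
manip.move_ptp([*B,.16],R)
manip.move_l([*B,.027],max_speed=.12)
manip.set_gripper(0.0,25)
print(manip.current_grip_width(),manip.current_grip_force(),manip.current_ee_pos(),manip.current_time())
manip.move_l([*B,.17],max_speed=.12)
print(manip.current_grip_width(),manip.current_force())
a,W=cloud("scene");b,V=cloud("top");save(np.hstack([a[150:350,150:400],b[100:300,150:400]]),"grip",1.5)
E
```

```text
[[ 0.97  0.25 -0.  ]
 [ 0.25 -0.97  0.  ]
 [-0.   -0.   -1.  ]]
0 [array([ 1.11042836e-02,  5.25402471e-01,  2.03554021e+00, -4.44089210e-16,
        5.80649976e-01,  1.58190061e+00]), array([-3.72543723e-01,  5.29325980e-01,  1.75532009e+00, -4.44089210e-16,
        8.56946580e-01,  1.19825260e+00]), array([ 2.37478887e-01,  4.23358382e-01,  1.61345787e+00, -4.44089210e-16,
        1.10477640e+00,  1.80827521e+00])]
3.141592653589793 [array([ 1.11042836e-02,  5.25402471e-01,  2.03554021e+00, -4.44089210e-16,
        5.80649976e-01, -1.55969204e+00]), array([-3.72543723e-01,  5.29325980e-01,  1.75532009e+00, -4.44089210e-16,
        8.56946580e-01, -1.94334005e+00]), array([ 2.37478887e-01,  4.23358382e-01,  1.61345787e+00, -4.44089210e-16,
        1.10477640e+00, -1.33331744e+00])]
0.5958612923386689 24.502690080280445 [0.45052248 0.05156827 0.02766459] 5.0583
0.5949177746291402 [ 0.24748156 -0.448021   -1.71431378]
```

View pics/grip.png

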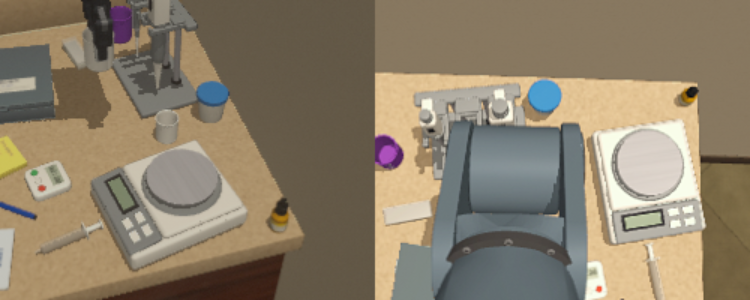

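The left half shows the beaker held upright at about (98,50). Next I place it on the pan.

```bash
python3 - <<'E'
from h import *
P=np.array([.5295,-.157]);
manip.move_l([.45,.0,.2]);manip.move_ptp([*P,.16],down(0)); manip.dwell(.3)
f0=np.array(manip.current_force())
manip.move_l([*P,.104],max_speed=.06)
for z in (.0985,.0975,.0965,.0955):
    manip.move_l([*P,z],max_speed=.03); manip.dwell(.15)
    e=manip.current_ee_pos();df=np.array(manip.current_force())-f0; print(z,e,"bottom",e[2]-.02766,df)
    if e[2]-.02766<.0692: break
manip.set_gripper(0.75); 
manip.set_gripper(1.0)
e=manip.current_ee_pos()
manip.move_l([*P,.2],max_speed=.12)
manip.move_l([.45,.08,.34],max_speed=.25)
a,W=cloud("scene");b,V=cloud("top");save(np.hstack([a[150:350,150:400],b[100:300,150:400]]),"placed",1.5)
from scipy.optimize import least_squares
for Q in (W,V):
    q=Q.reshape(-1,3);q=q[(np.hypot(q[:,0]-P[0],q[:,1]-P[1])<.045)&(q[:,2]>.085)&(q[:,2]<.16)]
    if len(q)<20: print(len(q)); continue
    zt=np.percentile(q[:,2],98);r=q[q[:,2]>zt-.006]
    print(zt,least_squares(lambda s:np.hypot(r[:,0]-s[0],r[:,1]-s[1])-s[2],[*P,.025],loss="soft_l1",f_scale=.002).x)
print(manip.current_time())
# plan
S=np.array([.5463,.1795]);y=np.radians(7.3);ux=np.array([np.cos(y),np.sin(y)])
for d in (0,80): print(manip.inverse_kinematics([*(S-ux*d/1000),.22],down(y)))
M=np.array([*P,.122])
from scipy.spatial.transform import Rotation as Ro
for phi in np.radians(np.arange(-180,180,30)):   # direction handle leans
  h=np.array([np.cos(phi),np.sin(phi),0]);ax=np.cross([0,0,1],h)
  R=Ro.from_rotvec(ax*np.radians(40)).as_matrix()@down(y)
  s=manip.inverse_kinematics(M-R[:,2]*.171,R); print(int(np.degrees(phi)),None if s is None else np.round(s,2))
E
```

```text
0.0985 [ 0.52952379 -0.15700392  0.09856206] bottom 0.07090206166081099 [-0.11392022  0.0449155  -1.03662443]
0.0975 [ 0.52951589 -0.15698767  0.09751741] bottom 0.0698574142467824 [0.30016651 0.4463257  1.00602186]
0.0965 [ 0.5295066  -0.15700805  0.09650686] bottom 0.06884685699670326 [-1.33243074  0.28289503  0.86006036]
0.12870410943181268 [ 0.52802067 -0.15841408  0.02436604]
0.13034359072161156 [ 0.53048384 -0.15458758  0.02398322]
13.5167
[ 2.36507901e-01  4.07553593e-01  1.59767357e+00 -4.44089210e-16
  1.13636550e+00  1.67989519e+00]
[ 2.54137587e-01  2.67127480e-01  1.79876013e+00 -4.44089210e-16
  1.07570504e+00  1.69752488e+00]
-180 [-0.72 -0.08  2.28  0.89  0.58  0.04]
-150 [-0.92  0.15  2.03  0.83  1.04  0.06]
-119 [-0.88  0.41  1.67  0.66  1.39  0.33]
-90 [-0.76  0.64  1.3   0.49  1.71  0.63]
-59 [-0.6   0.83  0.96  0.31  1.99  0.88]
-29 [-0.42  0.95  0.73  0.08  2.16  1.04]
0 [-0.25  0.94  0.75 -0.19  2.13  1.15]
29 [-0.08  0.81  0.99 -0.4   1.92  1.34]
59 [ 0.06  0.62  1.33 -0.57  1.61  1.6 ]
90 [ 0.14  0.39  1.71 -0.73  1.26  1.9 ]
119 [ 0.1   0.13  2.06 -0.89  0.85  2.12]
150 [-0.22 -0.1   2.29 -0.62  0.33  1.75]
```

View pics/placed.png

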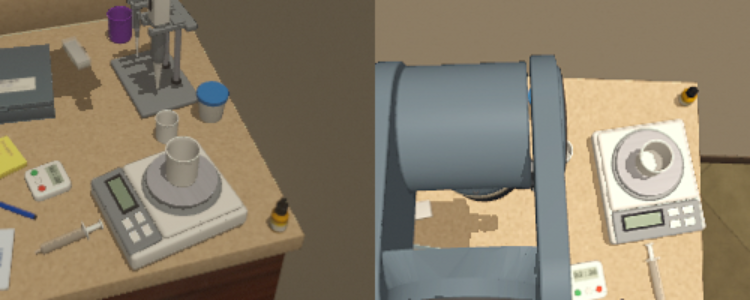

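The beaker stands upright in the middle of the pan, at (183,160) in the left half and (655,157) in the right. Next is the slim pipette.

```bash
python3 - <<'E'
from h import *
S=np.array([.5463,.1795]);y=np.radians(7.3);ux=np.array([np.cos(y),np.sin(y)]);R=down(y)
manip.move_ptp([*S,.33],R)
manip.move_l([*S,.207],max_speed=.1)
print(manip.current_force())
manip.set_gripper(0.0,50); g=manip.current_grip_width()
print(g,g*85,manip.current_grip_force(),manip.current_ee_pos(),manip.current_force())
manip.move_l([*S,.224],max_speed=.06)
manip.move_l([*(S-ux*.09),.224],max_speed=.1)
print(manip.current_grip_width(),manip.current_force(),manip.current_time())
a,W=cloud("scene");b,V=cloud("top");save(np.hstack([a[80:300,150:400],b[80:300,100:350]]),"slim",1.5)
for c in ("scene","top"): print([(np.round(r["at"],3).tolist(),round(r["confidence"],2)) for r in manip.look_for(c,"slim_pipette_tip")])
np.savez("c1.npz",W=W,V=V,a=a,b=b)
E
```

```text
[-0.44610826  0.02999674 -0.18103886]
0.27029551458235307 22.97511873950001 51.53621435165405 [0.54632307 0.17949579 0.2071278 ] [-0.7920753  -0.82620629  1.23000548]
0.27319126041028857 [-0.50378195 -0.14282694 -0.32300899] 17.5833
[([0.458, 0.165, 0.176], 0.51), ([0.567, 0.11, 0.009], 0.29), ([0.441, 0.234, 0.018], 0.21)]
[]
```

View pics/slim.png

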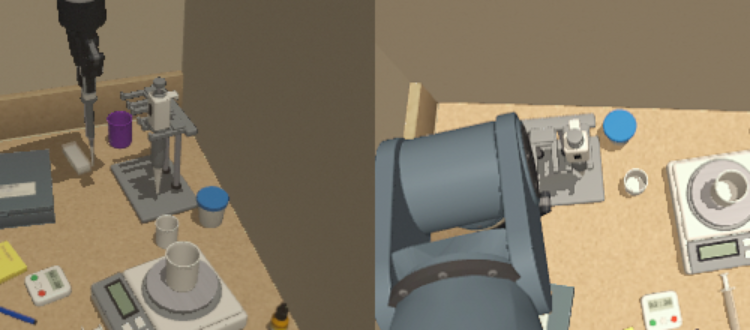

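The slim pipette is held and clear of the stand; its tip is at about (93,165) in the left half. The broad pipette still hangs. Next I carry it upright, tilt it high above the beaker, and look.

```bash
cat >> h.py <<'E'
from scipy.spatial.transform import Rotation as Ro
MO=np.array([.5295,-.157]);L=.173
def pose(tip,deg,phi=180,yaw=np.radians(7.3)):
    p=np.radians(phi);ax=np.array([-np.sin(p),np.cos(p),0])
    R=Ro.from_rotvec(ax*np.radians(deg)).as_matrix()@down(yaw)
    return np.array(tip)-R[:,2]*L,R
E
python3 - <<'E'
from h import *
R0=down(np.radians(7.3))
e=manip.current_ee_pos()
manip.move_l([e[0]-.02,e[1],.40],max_speed=.15)
manip.move_ptp([.46,-.157,.40],R0)
p,R=pose([*MO,.20],40)
print(p,np.round(R[:,2],3),manip.inverse_kinematics(p,R))
try: manip.move_l(p,R,max_speed=.06)
except manip.Unreachable as x: print(x); manip.move_ptp(p,R)
manip.dwell(.3)
print(manip.current_ee_pos(),manip.current_grip_width(),manip.current_time())
a,W=cloud("scene");b,V=cloud("top");np.savez("c2.npz",W=W,V=V,a=a,b=b)
# expected tip/axis pixels
def proj(c,X):
    k=manip.get_calibration(c);x=np.array(k["R"])@X+np.array(k["t"]);s=x[:2]/x[2];s=s*(1+k["k1"]*(s@s));K=np.array(k["camera_matrix"]);return (K[:2,:2]@s+K[:2,2])
ee=np.array(manip.current_ee_pos());RR=np.array(manip.current_tcp_rot())
for c,im in (("scene",a),("top",b)):
    print(c,[proj(c,ee+RR[:,2]*l).round(1).tolist() for l in (0,.06,.12,L)],proj(c,np.array([*MO,.13])).round(1))
u,v=proj("scene",np.array([*MO,.17])).astype(int)
A=cv2.resize(a[v-60:v+60,u-60:u+60],None,fx=5,fy=5,interpolation=1);save(A,"tilt");print(u,v)
E
```

```text
[ 0.41829774 -0.157       0.33252569] [ 0.643 -0.    -0.766] [-0.72341738 -0.21055006  2.16033004  0.67330769  0.75096529  0.32068873]
[ 0.41843188 -0.15696124  0.3325985 ] 0.27376915961741977 22.125
scene [[218.9, 184.8], [239.4, 199.9], [258.0, 213.7], [273.3, 225.0]] [272.  247.7]
top [[364.6, 243.7], [357.1, 225.4], [350.6, 209.6], [345.6, 197.3]] [338.5 203.6]
272 235
```

View pics/tilt.png

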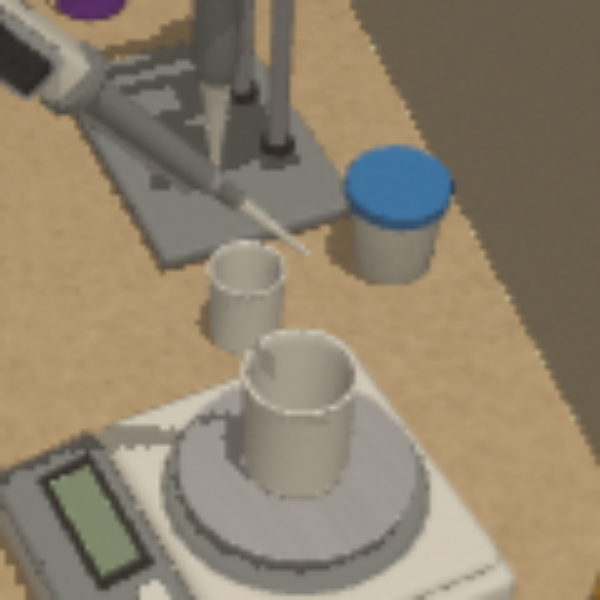

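Tip observed at px (273.8,225.6) against a predicted (273.3,225.0), so the grasp is accurate. The beaker rim centre is at (271.8,249.4). Next I descend and check.

```bash
python3 - <<'E'
from h import *
for z,s in ((.145,.08),(.120,.04)):
    p,R=pose([.529,-.158,z],40); manip.move_l(p,R,max_speed=s)
manip.dwell(.4)
ee=np.array(manip.current_ee_pos());RR=np.array(manip.current_tcp_rot())
print("tip",ee+RR[:,2]*L,"tilt",np.degrees(np.arccos(-RR[2,2])),manip.current_grip_width(),manip.current_force(),abs(np.array(manip.current_joint_vel())).max(),manip.current_time())
a,W=cloud("scene");b,V=cloud("top")
A=cv2.resize(a[175:295,212:332],None,fx=5,fy=5);B=cv2.resize(b[150:250,290:390],(600,600))
save(A,"fin_s");save(B,"fin_t")
E
```

```text
tip [ 0.52903151 -0.15804847  0.12009777] tilt 40.00667603122274 0.2742921619965832 [ 0.26212996  0.57625381 -0.99924829] 0.0025789457205503893 24.2417
```

View pics/fin_s.png

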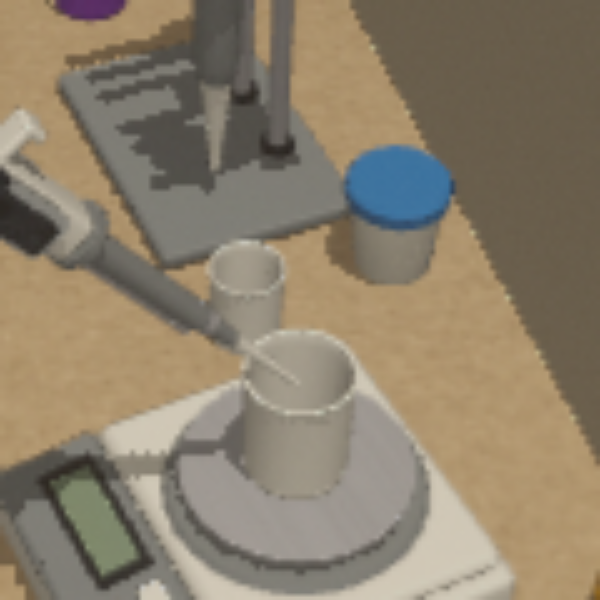

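View pics/fin_t.png

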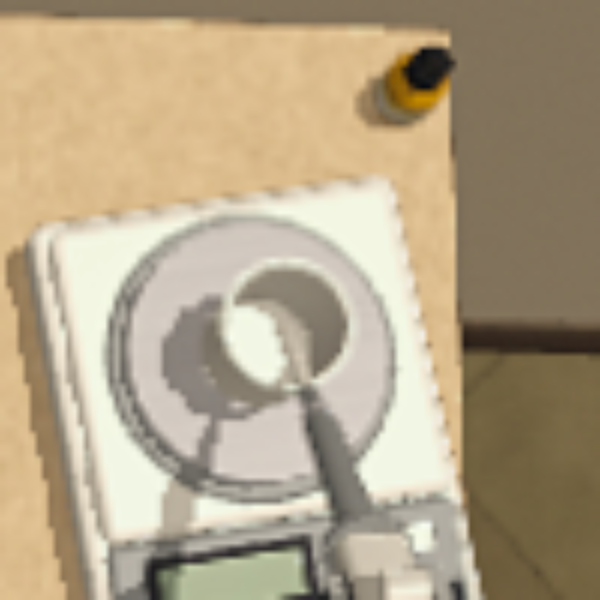

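The tip shows at about (298,383) in the scene crop, just inside the mouth centred at (299,372). The top view confirms it is near the middle and clear of the rim.

```bash
python3 -c "
from bench import manip
print(manip.sign_off())"
```

```text
the job is handed in; nothing more can be done
None
```

I handed the job in at about 24 s: the large white beaker stands upright in the middle of the balance pan, and the arm holds the slim pipette still at 40°, its tip about 9 mm inside the beaker's mouth near the middle and clear of the rim in both camera views.

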